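Clip the vial carrier onto its spindle

ROBOT

A 6-joint arm with a two-finger parallel gripper is mounted at the origin on the work surface. World frame = base frame: x ahead of the robot, y to its left, z up, the work surface at z = 0. Lengths are in m, angles in rad, forces in N, time in s.
With the tool pointing down it reaches from about 0.3 to 0.775 m from the base axis. Payload 14.6 kg.
Tool frame: the origin (TCP) lies midway between the tips of the shut fingers; the grasp point (between the pads) lies 19 mm behind it (ctrl.grip_depth is the z of the grasp point in the tool frame, in m); z points along the fingers, y is the line along which they close (so a half turn about z gives the same grasp; the last joint's range is limited). The gripper opens to 94 mm and grips with 3 to 60 N. Pads are 16 mm wide; open, the fingers measure 119 mm over their backs; the gripper's body (75 mm by 177 mm) begins 78 mm behind the grasp point.
Start: joints at [-1.328, 0.3, 1.521, -0, 1.321, -0.067], TCP at [0.168, -0.524, 0.205] pointing down, gripper open.
Joint ranges: [-3.03, 3.03], [-0.79, 2.21], [0.23, 2.52], [-1.04, 4.18], [0, 3.07], [-2.55, 2.55]. Speed limits (rad/s): [2.22, 2.22, 2.57, 3.14, 3.14, 3.14].

INTERFACE

Orientations are given as [roll, pitch, yaw] about the fixed x, y, z axes, in that order (R = Rz(yaw) Ry(pitch) Rx(roll)).
In Python, from station import ctrl gives the robot as it stands. The module is installed in compiled form; this text tells all that it offers.
- The arm moves only by the tool carry_out, never from a script. Its argument "commands" is a list of rows, each a list of 3 entries, a list of its own where there are three numbers: the closure, from 0 (fully open) to 1 (shut), then the shift along the tool's x, y, z in mm, then the turn, a rotation vector about the tool's x, y, z in rad. In form: [[gripper, [tx, ty, tz], [wx, wy, wz]], ...]. A call has 1 to 10 rows; each row shifts and turns the commanded pose from where the row before left it, along the tool's axes as they then stand; what a row does not reach is not made up. A row lasts 1/8 s, in which the tool goes at most 62.5 mm and 10.7 degrees, less where a joint would pass 70% of its speed; a pose out of reach is approached as far as the arm can. A call with a gripper value outside its range is refused whole. The fingers move at their own pace and stop on an object; "squeeze" is the grip in N (left out, the last holds). Time passes only in rows, so rows that do not move let the fingers close. It gives the time, the measured TCP pose, the force, the opening and the grip force at its end, in the units of the state.
- ctrl.get_obs(): the state, without advancing time (a new reading comes with each control period).
- ctrl.camera(name): name is "scene" or "side" or "wrist"; returns a dict with "img" (480x640x3 uint8, blue, green, red), "camera_matrix" (3x3 intrinsics, pixels), "k1" (the pictures are not rectified: a ray, as slopes to the right and down, at radius r is drawn at 1 + k1 r^2 times it, then the intrinsics apply), "rvec" (rotation vector, rad) and "tvec" (3), from world to camera coordinates, as OpenCV has them. Camera axes: x right, y down, z forward; pixel columns grow to the right and rows downward; lengths in m; the calibration is good to about 2 mm. A picture is of the moment at which its call begins. There is no depth.
- ctrl.hand_in(): hands the job in; it is judged then, once.
Trained networks look in the newest picture that a camera, given by its name, has taken for a name from the list of things; names that differ only in an ending like _2 or _b are one class to them, and where a whole thing is asked for, a point or a joint stands for the part that bears it (a point fixed in the world has none). Each returns a list of dicts, best first, with "score" (0 to 1); they miss things now and then, are a little off and sometimes report something else, mostly with a low value. They report only what shows in the picture. A call takes as long as a camera call. They do not tell look-alikes from the thing itself.
- ctrl.outline_of(thing, camera): "region" (480x640 bool, what is visible of it).
- ctrl.place_of(thing, camera): "at" ([x, y, z] in m, in world coordinates, good to about 4 mm: a listed point, or the origin of a listed thing).
The state is a dict: "time_s": time; "qpos": joint angles; "joint_vel": joint speeds; "tau": joint torques, N m; "ee_pos": TCP position; "eef_rot": TCP orientation; "force": force on the tool from outside, world axes, zero at the start; "moment": the same for the moment, N m; "grip_width": finger opening in m; "grip_force": force on a finger pad.
Only numpy, scipy, OpenCV 4.12 (cv2) and the standard library are available. Lean on these libraries where they do the work, as an engineer would, in place of code of your own. Each camera call takes 0.05 s, during which the arm holds its last target. There are 200 camera calls.

TASK

The vial tumbler's blue carrier disc is loose on its spindle: pick the open steel retaining clip out of the white tray by its orange tab and push it sideways, flat on the disc, into the spindle's groove until it clicks fully home, then let go of it. Feel your way and push gently, without forcing the clip against the tumbler, and do not disturb the jar, the bottle or the bowl.

Things in the scene. Friction and masses are not known exactly. Their poses are not given: they have to be found in the camera images.
- clip: Flat open steel retaining clip, 4 mm thick, 71 mm long, 32 mm wide, about 75 g, lying flat in the tray, tab up. Origin: the seat centre (on the spindle axis once home), at the clip's underside; x points out of the open mouth, the way to push; z up. Slot between the two sprung prongs: 14 mm wide, bottom at x = -7 mm, so it stops hard on the neck; the plate reaches back to x = -60 mm.
- clip_tab (a point): Centre of the clip's upright orange grip tab, 16 x 16 mm, standing from 4 to 44 mm above the clip's underside; this point is at x = -46 mm, y = 0, 24 mm above the underside. Axes as the clip's. Grip across y.
- clip_mouth (a point): Middle of the clip's mouth, between the rounded lips of the prong tips, at x = +7 mm. The lips narrow the mouth to 10 mm and each springs aside 2 mm to pass the neck: this takes roughly 5 to 14 N, from about 13 mm short of the seat to 7 mm short; then the force falls, the lips close behind the neck, and the hard stop follows at the seat.
- stand: Vial tumbler, fixed: round white motor base, 150 mm diameter, 70 mm high; origin at the centre of its underside, on the vertical spindle axis. On it a blue carrier disc, 130 mm wide, its top 95 to 125 mm above the origin: packed up differently each time and not measured, so feel for it; it sits on a light spring (1 N to start, 3 mm down at 9 N). The clip must never press on it with over 30 N.
- spindle_foot (a point): Point on the spindle axis, 70 mm above the tumbler's underside, below the disc. The groove starts at the disc's top: a neck of 14 mm diameter, 6.5 mm high (2.5 mm play for the clip), under a steel head of 24 mm diameter, 15.5 mm high. Neck and head are rigid and rise with the disc's unmeasured height. The clip may come in from any side.
- tray: Shallow white tray, 200 x 160 mm, floor 4 mm thick, rim 8 mm high, fixed; origin at the centre of its underside.
- jar: White jar with a black lid, 68 mm diameter, 85 mm tall; origin at the centre of its underside. Leave it alone.
- flask: Glass bottle with a red cap, 60 mm diameter, 130 mm tall; origin at the centre of its underside. Leave it alone.
- bowl: Green plastic bowl, 110 mm across, 60 mm tall; origin at the centre of its underside. Leave it alone.
Not all that is in view belongs to the job. Of the things shaped like the clip, the steel one is meant.

How it is judged:
By the outcome, as a careful person would: the job done as asked, in the order asked, and still so for the second after the job is handed in, with the robot touching nothing.
It also fails if it takes over 59 s, if anything falls off the work surface, if the arm or the gripper's body presses on something with over 40 N, if the wrist force passes 120 N, or if a joint passes its speed limit or range.

## Working session

There is one attempt and no reset: what is moved stays moved. The work goes in short steps, Python scripts to look and compute and a tool call to move; the robot and the scene stay as the last step left them, time stands still between calls to the robot, and variables do not carry over. Pictures are saved under pics/ and viewed, at most 10 in all, crops included, and the job is handed in when it is done.

Besides the shell and the picture viewer there is one more tool, called after ">>>" in YAML: its name, and indented under it one key for each argument. carry_out: Moves the arm, as the interface text tells. Its arguments: {"type":"object","properties":{"commands":{"type":"array","items":{"type":"array"}},"squeeze":{"type":"number"}},"required":["commands"]}

```bash
mkdir -p pics; cat > h.py <<'E'
import numpy as np, cv2
from station import ctrl
def ray(c,uv):
    K=c["camera_matrix"];x=(uv[0]-K[0,2])/K[0,0];y=(uv[1]-K[1,2])/K[1,1]
    rd=np.hypot(x,y);r=rd
    for _ in range(20): r=rd/(1+c["k1"]*r*r)
    s=r/rd if rd>0 else 1
    R=cv2.Rodrigues(np.array(c["rvec"],float))[0]
    d=R.T@np.array([x*s,y*s,1]);o=-R.T@np.array(c["tvec"],float).ravel()
    return o,d
def onz(c,uv,z):
    o,d=ray(c,uv);return o+d*(z-o[2])/d[2]
def proj(c,P):
    R=cv2.Rodrigues(np.array(c["rvec"],float))[0];p=R@np.array(P,float)+np.array(c["tvec"],float).ravel()
    x,y=p[0]/p[2],p[1]/p[2];f=1+c["k1"]*(x*x+y*y);K=c["camera_matrix"]
    return np.array([K[0,0]*x*f+K[0,2],K[1,1]*y*f+K[1,2]])
E
python3 - <<'E'
from h import *
np.set_printoptions(precision=4,suppress=True)
for n in ["scene","side"]:
    c=ctrl.camera(n);cv2.imwrite(f"pics/{n}1.png",c["img"])
    o,d=ray(c,(320,240));print(n,o,d)
    for t in ["clip","clip_tab","clip_mouth","stand","spindle_foot","tray","jar","flask","bowl"]:
        print(t,[(np.round(r["at"],4).tolist(),round(r["score"],2),proj(c,r["at"]).round().tolist()) for r in ctrl.place_of(t,n)[:3]])
o=ctrl.get_obs();print(o)
E
```

```text
scene [ 1.3548 -0.2109  0.7721] [-0.7261  0.2173 -0.6524]
clip [([0.7758, 0.1855, -0.0001], 0.93, [415.0, 308.0]), ([0.7373, 0.3605, 0.0019], 0.74, [475.0, 280.0]), ([0.6401, -0.0088, 0.0002], 0.7, [315.0, 283.0])]
clip_tab [([0.5434, 0.1636, 0.0297], 0.85, [369.0, 235.0]), ([0.3325, 0.2959, 0.0254], 0.75, [386.0, 184.0]), ([0.7488, 0.2127, 0.0293], 0.69, [422.0, 288.0])]
clip_mouth [([0.6355, -0.0121, 0.0016], 0.82, [313.0, 281.0]), ([0.5852, 0.2014, 0.0089], 0.78, [389.0, 249.0]), ([0.7382, 0.363, -0.0032], 0.75, [475.0, 282.0])]
stand [([0.5829, -0.1894, 0.0006], 0.95, [235.0, 280.0])]
spindle_foot [([0.5799, -0.1847, 0.0735], 0.57, [233.0, 257.0])]
tray [([0.5507, 0.2058, -0.003], 0.87, [385.0, 244.0])]
jar [([0.7824, -0.0197, -0.0038], 0.56, [328.0, 331.0])]
flask [([0.6128, 0.4188, -0.0032], 0.69, [469.0, 244.0])]
bowl [([0.7819, -0.0202, -0.0034], 0.72, [327.0, 331.0]), ([0.5643, -0.4641, -0.0005], 0.67, [114.0, 298.0])]
side [ 0.4083 -1.0271  1.2533] [ 0.1031  0.6268 -0.7726]
clip [([0.6334, -0.0098, -0.0007], 0.68, [341.0, 237.0]), ([0.7806, 0.186, -0.0007], 0.62, [376.0, 18
[... 501 characters left out ...]
ray [([0.5487, 0.2003, -0.0033], 0.77, [300.0, 188.0])]
jar [([0.5841, -0.1849, -0.0012], 0.35, [334.0, 291.0])]
flask [([0.6137, 0.4194, 0.0042], 0.62, [310.0, 137.0])]
bowl [([0.5654, -0.4629, 0.0033], 0.63, [348.0, 389.0])]
{'time_s': 1.0, 'qpos': array([-1.3276,  0.2999,  1.521 , -0.    ,  1.3207, -0.0666]), 'joint_vel': array([ 0.0011,  0.0028, -0.0012,  0.0006,  0.0014, -0.0009]), 'tau': array([  0.0011, -53.1663, -35.2917,   0.0709,   0.0214,  -0.    ]), 'ee_pos': array([ 0.1677, -0.5238,  0.2055]), 'eef_rot': array([3.1416, 0.    , 0.3099]), 'force': array([-0.2297,  0.5534,  0.2872]), 'moment': array([-0.027 , -0.0572,  0.0276]), 'grip_force': 0.0, 'grip_width': 0.09408561086552705}
```

View pics/scene1.png

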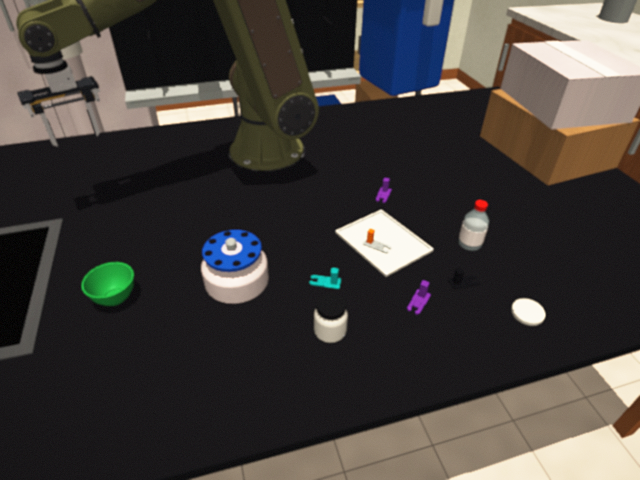

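```bash
python3 - <<'E'
import cv2
a=cv2.imread("pics/scene1.png")[200:300,330:470];b=cv2.imread("pics/side1.png")[140:220,250:362]
cv2.imwrite("pics/crop1.png",cv2.vconcat([cv2.resize(a,(400,286),interpolation=2),cv2.resize(b,(400,286),interpolation=2)]))
E
```

```text
(no output)
```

View pics/crop1.png

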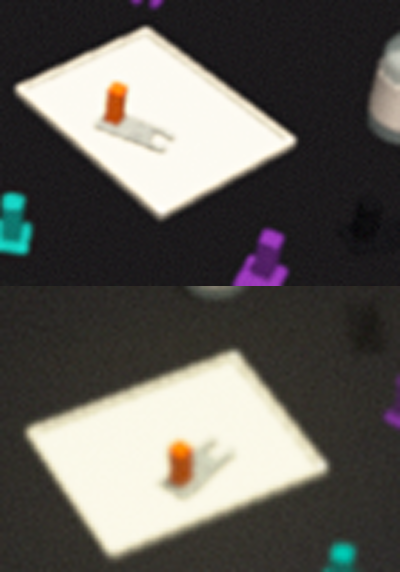

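The candidates are the steel clip with the orange tab in the tray (372,240), the cyan one (325,280), the purple ones (420,297) and (385,190), and the black one (460,280). The crop confirms the steel plate with the orange tab in the white tray, its mouth pointing away from the tab toward the lower right of the scene image, at a yaw of about 0.74. I'm choosing that one.

>>> carry_out:
  commands:
    - [0,[35.5,-33.7,0],[0,0,0]]
    - [0,[35.5,-33.7,0],[0,0,0]]
    - [0,[35.5,-33.7,0],[0,0,0]]
    - [0,[35.5,-33.7,0],[0,0,0]]
    - [0,[35.5,-33.7,0],[0,0,0]]
    - [0,[35.5,-33.7,0],[0,0,0]]
    - [0,[35.5,-33.7,0],[0,0,0]]
    - [0,[35.5,-33.7,0],[0,0,0]]
    - [0,[35.5,-33.7,0],[0,0,0]]
    - [0,[35.5,-33.7,0],[0,0,0]]

```text
time_s: 2.25
ee_pos: [0.4036, -0.0931, 0.2057]
eef_rot: [3.141, -0.001, 0.31]
force: [0.1, -0.6, 0.6]
grip_width: 0.0943
grip_force: 0.0
```

>>> carry_out:
  commands:
    - [0,[35.5,-33.7,0],[0,0,0]]
    - [0,[35.5,-33.7,0],[0,0,0]]
    - [0,[35.5,-33.7,0],[0,0,0]]
    - [0,[35.5,-33.7,0],[0,0,0]]
    - [0,[35.5,-33.7,0],[0,0,0]]
    - [0,[35.5,-33.7,0],[0,0,0]]
    - [0,[0,0,0],[0,0,-0.143]]
    - [0,[0,0,0],[0,0,-0.143]]
    - [0,[0,0,0],[0,0,-0.143]]
    - [0,[0,0,0],[0,0,0]]

```text
time_s: 3.5
ee_pos: [0.5442, 0.1629, 0.2054]
eef_rot: [-3.142, 0.0, 0.738]
force: [0.3, 0.6, -0.7]
grip_width: 0.0941
grip_force: 0.0
```

```bash
python3 - <<'E'
from h import *
np.set_printoptions(precision=4,suppress=True)
c=ctrl.camera("wrist");cv2.imwrite("pics/w1.png",c["img"])
o,d=ray(c,(320,240));print(o,d)
for t in ["clip","clip_tab","clip_mouth"]:
    print(t,[(np.round(r["at"],4).tolist(),round(r["score"],2),proj(c,r["at"]).round().tolist()) for r in ctrl.place_of(t,"wrist")[:3]])
o=ctrl.get_obs();print(o["ee_pos"],o["eef_rot"],o["force"],ctrl.grip_depth)
E
```

```text
[0.6057 0.2193 0.3847] [-0.2068 -0.1991 -0.958 ]
clip [([0.6387, -0.01, 0.0065], 0.87, [496.0, 255.0]), ([0.578, 0.1984, 0.0081], 0.82, [314.0, 164.0]), ([0.7795, 0.1801, 0.0033], 0.67, [477.0, 13.0])]
clip_tab [([0.6539, 0.0339, 0.0281], 0.91, [489.0, 223.0]), ([0.7505, 0.22, 0.0222], 0.74, [430.0, -1.0]), ([0.5429, 0.1682, 0.0274], 0.6, [312.0, 214.0])]
clip_mouth [([0.6338, -0.0115, 0.0044], 0.94, [492.0, 258.0]), ([0.5873, 0.1978, 0.0018], 0.72, [320.0, 157.0]), ([0.7839, 0.1773, -0.0022], 0.67, [480.0, 13.0])]
[0.5443 0.1629 0.2055] [ 3.1416 -0.      0.7364] [0.074 0.016 0.198] -0.0188
```

View pics/w1.png

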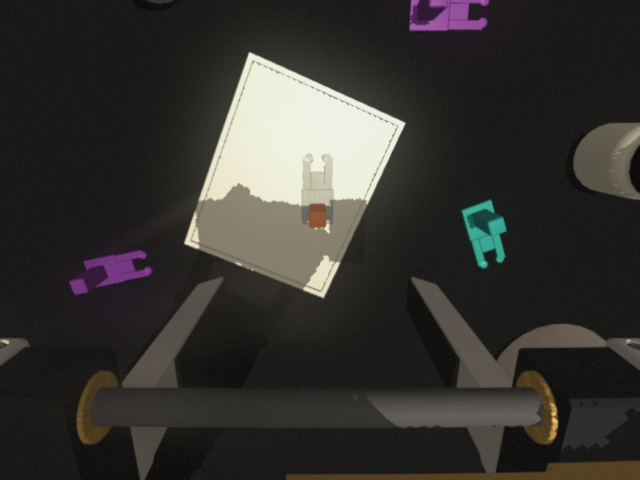

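The wrist picture shows the steel clip in the tray, with prong tips near (308,157) and (327,157) and the orange tab at (317,215). Next I'll refine its yaw and tab position.

```bash
python3 - <<'E'
from h import *
np.set_printoptions(precision=4,suppress=True)
c=ctrl.camera("wrist")
im=c["img"];hsv=cv2.cvtColor(im,cv2.COLOR_BGR2HSV)
m=((hsv[...,0]<15)&(hsv[...,1]>130)&(hsv[...,2]>60));m[:180]=0;m[250:]=0;m[:,:280]=0;m[:,350:]=0
ys,xs=np.nonzero(m);print("tab px",xs.min(),xs.max(),ys.min(),ys.max(),xs.mean())
A=onz(c,(317.5,153),.008);B=onz(c,(317.5,224),.008)
print(A,B,np.arctan2(*(A-B)[1::-1]),np.linalg.norm(A-B))
for z in(.048,.028,.008):print(z,onz(c,(xs.mean(),ys.mean()),z))
for r in ctrl.outline_of("clip","wrist")[:3]:
    p=np.argwhere(r["region"])[:,::-1]
    q=np.array([onz(c,u,.008)[:2] for u in p]);mu=q.mean(0)
    if abs(mu-[.56,.18]).max()<.05:
        w,v=np.linalg.eigh(np.cov(q.T));print(len(q),mu,np.arctan2(v[1,1],v[0,1]),p.min(0),p.max(0))
for f in[(.5434,.1636,.028)]:print(proj(c,f))
E
```

```text
tab px 309 325 205 226 317.0204081632653
[0.5887 0.2029 0.008 ] [0.5354 0.1545 0.008 ] 0.737174360827796 0.07199960573250422
0.048 [0.5484 0.167  0.048 ]
0.028 [0.545 0.164 0.028]
0.008 [0.5416 0.1609 0.008 ]
1869 [0.5586 0.1762] -2.394148450013289 [302 153] [332 226]
[316.1597 217.1151]
```

>>> carry_out:
  commands:
    - [0,[1.5,0,36],[0,0,0]]
    - [0,[0,0,36],[0,0,0]]
    - [0,[0,0,36],[0,0,0]]
    - [0,[0,0,36],[0,0,0]]
    - [0,[0,0,28],[0,0,0]]
    - [0,[0,0,14],[0,0,0]]
    - [0,[0,0,5.5],[0,0,0]]
    - [0,[0,0,0],[0,0,0]]
  squeeze: 40

```text
time_s: 4.8
ee_pos: [0.5457, 0.164, 0.0145]
eef_rot: [3.141, -0.001, 0.739]
force: [-0.1, 0.4, 0.4]
grip_width: 0.0941
grip_force: 0.0
```

>>> carry_out:
  commands:
    - [1,[0,0,0],[0,0,0]]
    - [1,[0,0,0],[0,0,0]]
    - [1,[0,0,0],[0,0,0]]
    - [1,[0,0,0],[0,0,0]]
    - [1,[0,0,0],[0,0,0]]
    - [1,[0,0,0],[0,0,0]]
  squeeze: 40

```text
time_s: 5.55
ee_pos: [0.5454, 0.1639, 0.014]
eef_rot: [3.142, -0.0, 0.739]
force: [0.5, -0.2, -0.2]
grip_width: 0.0376
grip_force: 0.0
```

>>> carry_out:
  commands:
    - [1,[0,0,0],[0,0,0]]
    - [1,[0,0,0],[0,0,0]]
    - [1,[0,0,0],[0,0,0]]
    - [1,[0,0,0],[0,0,0]]

```text
time_s: 6.05
ee_pos: [0.5454, 0.1639, 0.0139]
eef_rot: [3.142, -0.0, 0.739]
force: [0.1, -0.8, -0.3]
grip_width: 0.0161
grip_force: 40.0
```

>>> carry_out:
  commands:
    - [1,[0,0,-20],[0,0,0]]
    - [1,[0,0,-40],[0,0,0]]
    - [1,[0,0,-50],[0,0,0]]
    - [1,[0,0,-50],[0,0,0]]
    - [1,[0,0,-26],[0,0,0]]
    - [1,[-32.4,23.1,0],[0,0,0]]
    - [1,[-32.4,23.1,0],[0,0,0]]
    - [1,[-32.4,23.1,0],[0,0,0]]
    - [1,[-32.4,23.1,0],[0,0,0]]
    - [1,[-32.4,23.1,0],[0,0,0]]

```text
time_s: 7.3
ee_pos: [0.5029, -0.0318, 0.2]
eef_rot: [3.142, 0.0, 0.739]
force: [0.0, 0.4, -1.7]
grip_width: 0.016
grip_force: 40.0
```

>>> carry_out:
  commands:
    - [1,[-32.4,23.1,0],[0,0,0]]
    - [1,[-32.4,23.1,0],[0,0,0]]
    - [1,[-32.4,23.1,0],[0,0,0]]
    - [1,[-32.4,23.1,0],[0,0,0]]
    - [1,[0,0,0],[0,0,0.148]]
    - [1,[0,0,0],[0,0,0.148]]
    - [1,[0,0,0],[0,0,0.148]]
    - [1,[0,0,0],[0,0,0.148]]
    - [1,[0,0,0],[0,0,0.147]]
    - [1,[0,0,0],[0,0,0]]

```text
time_s: 8.55
ee_pos: [0.4697, -0.1861, 0.1999]
eef_rot: [-3.141, 0.0, 0.001]
force: [-0.1, 0.2, 0.1]
grip_width: 0.0156
grip_force: 40.0
```

```bash
python3 - <<'E'
from h import *
np.set_printoptions(precision=4,suppress=True)
for n in ["wrist","scene","side"]:
    c=ctrl.camera(n)
    if n=="wrist": W=c;cv2.imwrite("pics/w2.png",c["img"])
    for t in ["spindle_foot","stand","clip_tab","clip_mouth"]:
        print(n,t,[(np.round(r["at"],4).tolist(),round(r["score"],2),proj(c,r["at"]).round().tolist()) for r in ctrl.place_of(t,n)[:2]])
print(ray(W,(320,240)))
o=ctrl.get_obs();print(o["ee_pos"],o["eef_rot"],o["force"],o["grip_width"],o["grip_force"])
E
```

```text
wrist spindle_foot [([0.583, -0.1891, 0.0705], 0.57, [322.0, 87.0])]
wrist stand [([0.5862, -0.1867, -0.0038], 0.82, [318.0, 92.0])]
wrist clip_tab [([0.4707, -0.1833, 0.2168], 0.88, [312.0, 307.0]), ([0.6552, 0.0338, 0.0261], 0.66, [58.0, 4.0])]
wrist clip_mouth [([0.5231, -0.1892, 0.188], 0.84, [324.0, 188.0]), ([0.6332, -0.0097, 0.0041], 0.75, [124.0, 37.0])]
scene spindle_foot [([0.5808, -0.1853, 0.0718], 0.6, [233.0, 257.0])]
scene stand [([0.5841, -0.187, 0.0029], 0.69, [236.0, 280.0]), ([0.5495, 0.2019, -0.0028], 0.19, [383.0, 243.0])]
scene clip_tab [([0.6536, 0.0326, 0.02], 0.81, [333.0, 277.0]), ([0.7504, 0.217, 0.0279], 0.67, [424.0, 289.0])]
scene clip_mouth [([0.7827, 0.1759, 0.0037], 0.95, [412.0, 310.0]), ([0.7377, 0.3657, 0.0005], 0.78, [477.0, 280.0])]
side spindle_foot [([0.5811, -0.1831, 0.0708], 0.97, [334.0, 274.0])]
side stand [([0.5811, -0.1867, 0.0005], 0.62, [333.0, 292.0])]
side clip_tab [([0.6548, 0.0355, 0.0246], 0.8, [345.0, 218.0]), ([0.526, -0.1891, 0.189], 0.74, [311.0, 250.0])]
side clip_mouth [([0.6311, -0.0141, -0.0003], 0.82, [340.0, 239.0]), ([0.5253, -0.1878, 0.1908], 0.64, [311.0, 249.0])]
(array([ 0.5528, -0.1856,  0.3792]), array([-0.2874, -0.0086, -0.9578]))
[ 0.4698 -0.1862  0.1999] [ 3.1416 -0.     -0.0001] [-0.443  -0.1422 -1.0256] 0.015786770153222437 39.98758792877197
```

View pics/w2.png

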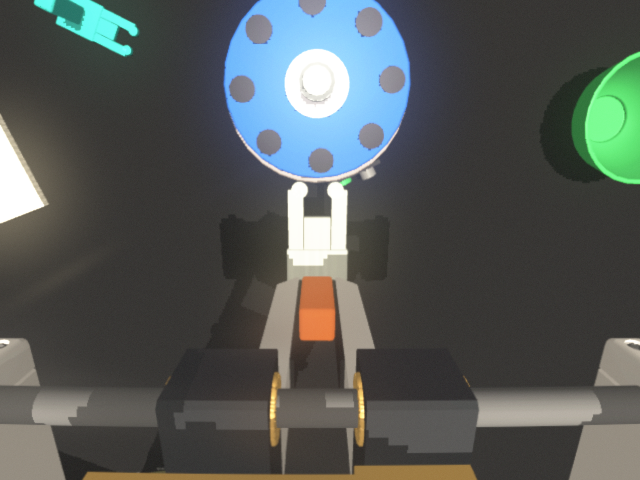

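```bash
python3 - <<'E'
from h import *
np.set_printoptions(precision=4,suppress=True)
c=ctrl.camera("wrist");hsv=cv2.cvtColor(c["img"],cv2.COLOR_BGR2HSV)
m=((hsv[...,0]>95)&(hsv[...,0]<130)&(hsv[...,1]>150)&(hsv[...,2]>80)).astype(np.uint8);m[:,:200]=0;m[:,430:]=0;m[215:]=0
m=cv2.morphologyEx(m,cv2.MORPH_OPEN,np.ones((3,3)))
w=[(np.nonzero(r)[0].min(),np.nonzero(r)[0].max()) if r.any() else (0,0) for r in m]
k=np.argmax([b-a for a,b in w]);a,b=w[k];print("row",k,a,b,"bottom",np.nonzero(m.any(1))[0].max())
for z in (.095,.105,.115,.125):
    A=onz(c,(a-.5,k),z);B=onz(c,(b+.5,k),z);print(z,A,B,(A[1]-B[1])*1e3,(A+B)/2)
    print("  head",onz(c,(317.5,80),z+.022))
for uv in((287.5,255),(347,255)):print(onz(c,uv,.194))
E
```

```text
Traceback (most recent call last):
ValueError: zero-size array to reduction operation maximum which has no identity
```

```bash
python3 - <<'E'
from h import *
np.set_printoptions(precision=4,suppress=True)
c=ctrl.camera("wrist");im=c["img"].astype(int);print(im[60,260],im[120,300])
m=(im[...,0]>im[...,2]+70);m[:,:200]=0;m[:,430:]=0;m[215:]=0
w=[(np.nonzero(r)[0].min(),np.nonzero(r)[0].max()) if r.any() else (0,0) for r in m]
k=int(np.argmax([b-a for a,b in w]));a,b=w[k];print("row",k,a,b)
for z in (.095,.105,.115,.125):
    A=onz(c,(a-.5,k),z);B=onz(c,(b+.5,k),z);print(z,(A[1]-B[1])*1e3,(A+B)/2)
    print("  head",onz(c,(317.5,80),z+.022))
for uv in((287.5,255),(347,255)):print(onz(c,uv,.194))
E
```

```text
[253 199 130] [254 209 145]
row 83 223 410
0.095 133.2133190607297 [ 0.5837 -0.1854  0.095 ]
  head [ 0.583 -0.186  0.117]
0.105 128.52685922464846 [ 0.5826 -0.1854  0.105 ]
  head [ 0.5818 -0.186   0.127 ]
0.115 123.84039938856726 [ 0.5815 -0.1854  0.115 ]
  head [ 0.5807 -0.186   0.137 ]
0.125 119.15393955248604 [ 0.5804 -0.1854  0.125 ]
  head [ 0.5795 -0.186   0.147 ]
[ 0.4891 -0.1703  0.194 ]
[ 0.4891 -0.2014  0.194 ]
```

The wrist picture shows the clip held straight, centred on column 317, with the spindle head at (317,82) in the same column. The disc's width puts its top at roughly z = 0.10, and the spindle is at about (0.582, -0.186).

>>> carry_out:
  commands:
    - [1,[28,0,0],[0,0,0]]
    - [1,[0,0,25],[0,0,0]]
    - [1,[0,0,25],[0,0,0]]
    - [1,[0,0,15],[0,0,0]]
    - [1,[0,0,6],[0,0,0]]
    - [1,[0,0,0],[0,0,0]]
    - [1,[0,0,0],[0,0,0]]

```text
time_s: 10.28
ee_pos: [0.4981, -0.1863, 0.1297]
eef_rot: [3.141, -0.001, -0.0]
force: [0.9, -0.1, -0.7]
grip_width: 0.0157
grip_force: 40.0
```

>>> carry_out:
  commands:
    - [1,[0,0,1.5],[0,0,0]]
    - [1,[0,0,1.5],[0,0,0]]
    - [1,[0,0,1.5],[0,0,0]]
    - [1,[0,0,1.5],[0,0,0]]
    - [1,[0,0,0],[0,0,0]]

```text
time_s: 10.9
ee_pos: [0.4977, -0.1861, 0.1228]
eef_rot: [-3.141, 0.0, -0.0]
force: [-0.1, 0.2, -0.2]
grip_width: 0.0158
grip_force: 40.0
```

>>> carry_out:
  commands:
    - [1,[0,0,1],[0,0,0]]
    - [1,[0,0,1],[0,0,0]]
    - [1,[0,0,1],[0,0,0]]
    - [1,[0,0,0],[0,0,0]]

```text
time_s: 11.4
ee_pos: [0.4978, -0.1861, 0.1198]
eef_rot: [-3.141, 0.0, -0.0]
force: [-0.1, -0.2, -1.1]
grip_width: 0.0158
grip_force: 40.0
```

>>> carry_out:
  commands:
    - [1,[0,0,1],[0,0,0]]
    - [1,[0,0,1],[0,0,0]]
    - [1,[0,0,0],[0,0,0]]

```text
time_s: 11.78
ee_pos: [0.4978, -0.1862, 0.1179]
eef_rot: [-3.142, 0.0, -0.0]
force: [-1.1, -0.2, 0.2]
grip_width: 0.0156
grip_force: 40.0
```

>>> carry_out:
  commands:
    - [1,[0,0,1],[0,0,0]]
    - [1,[0,0,0.5],[0,0,0]]
    - [1,[0,0,0],[0,0,0]]

```text
time_s: 12.15
ee_pos: [0.4978, -0.1862, 0.1164]
eef_rot: [-3.142, 0.0, -0.0]
force: [-0.2, 0.1, -0.7]
grip_width: 0.016
grip_force: 40.0
```

>>> carry_out:
  commands:
    - [1,[0,0,1],[0,0,0]]
    - [1,[0,0,0.5],[0,0,0]]
    - [1,[0,0,0],[0,0,0]]

```text
time_s: 12.52
ee_pos: [0.4978, -0.1862, 0.1149]
eef_rot: [-3.142, 0.0, -0.0]
force: [-0.4, -1.2, 0.7]
grip_width: 0.0158
grip_force: 40.0
```

>>> carry_out:
  commands:
    - [1,[0,0,1],[0,0,0]]
    - [1,[0,0,0],[0,0,0]]

```text
time_s: 12.78
ee_pos: [0.4977, -0.1862, 0.1139]
eef_rot: [-3.142, 0.0, -0.0]
force: [-0.1, -0.3, -0.4]
grip_width: 0.0155
grip_force: 40.0
```

>>> carry_out:
  commands:
    - [1,[0,0,1],[0,0,0]]
    - [1,[0,0,0],[0,0,0]]

```text
time_s: 13.02
ee_pos: [0.4978, -0.1862, 0.1129]
eef_rot: [-3.142, 0.0, -0.0]
force: [-0.6, 0.1, -0.2]
grip_width: 0.0155
grip_force: 40.0
```

>>> carry_out:
  commands:
    - [1,[0,0,1],[0,0,0]]
    - [1,[0,0,0],[0,0,0]]

```text
time_s: 13.28
ee_pos: [0.4978, -0.1862, 0.1119]
eef_rot: [-3.142, 0.0, -0.0]
force: [0.6, 0.0, -0.2]
grip_width: 0.0159
grip_force: 40.0
```

>>> carry_out:
  commands:
    - [1,[0,0,1],[0,0,0]]
    - [1,[0,0,0],[0,0,0]]

```text
time_s: 13.52
ee_pos: [0.4978, -0.1862, 0.1111]
eef_rot: [3.142, -0.0, -0.0]
force: [-1.5, 0.3, 3.1]
grip_width: 0.0158
grip_force: 40.0
```

>>> carry_out:
  commands:
    - [1,[0,0,1],[0,0,0]]
    - [1,[0,0,0],[0,0,0]]

```text
time_s: 13.78
ee_pos: [0.4978, -0.1862, 0.1101]
eef_rot: [3.142, -0.0, -0.0]
force: [-2.2, 0.5, 5.3]
grip_width: 0.0161
grip_force: 40.0
```

>>> carry_out:
  commands:
    - [1,[0,0,1],[0,0,0]]
    - [1,[0,0,0],[0,0,0]]

```text
time_s: 14.02
ee_pos: [0.4978, -0.1862, 0.1093]
eef_rot: [3.141, -0.0, -0.0]
force: [-4.1, 0.9, 7.2]
grip_width: 0.0155
grip_force: 40.0
```

>>> carry_out:
  commands:
    - [1,[0,0,-2],[0,0,0]]
    - [1,[0,0,-1],[0,0,0]]
    - [1,[0,0,0],[0,0,0]]

```text
time_s: 14.4
ee_pos: [0.4978, -0.1862, 0.1118]
eef_rot: [-3.142, 0.0, -0.0]
force: [0.6, -0.1, 0.1]
grip_width: 0.0155
grip_force: 40.0
```

>>> carry_out:
  commands:
    - [1,[4,0,0],[0,0,0]]
    - [1,[4,0,0],[0,0,0]]
    - [1,[2,0,0],[0,0,0]]
    - [1,[0,0,0],[0,0,0]]

```text
time_s: 14.9
ee_pos: [0.508, -0.1861, 0.1118]
eef_rot: [-3.142, -0.0, -0.0]
force: [0.2, -0.2, -0.5]
grip_width: 0.0156
grip_force: 40.0
```

```bash
python3 - <<'E'
from h import *
f=[]
for i in range(8):
    c=ctrl.camera("side" if i<7 else "wrist");f.append(ctrl.get_obs()["force"])
    if i==6:S=c
print(np.mean(f,0),ctrl.get_obs()["ee_pos"])
a=cv2.resize(S["img"][205:325,265:405],(560,480),interpolation=2)
cv2.imwrite("pics/s3.png",a);cv2.imwrite("pics/w3.png",c["img"])
E
```

```text
[ 0.30634451 -0.33104399 -0.64629732] [ 0.50776123 -0.18618162  0.11196747]
```

View pics/w3.png

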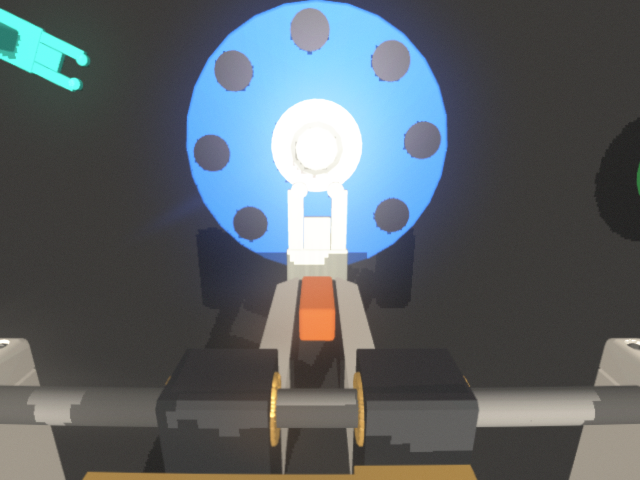

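The picture shows the clip at column 317 exactly in line with the spindle head at (317,147), its lips just reaching the white hub ring. It's free of contact.

>>> carry_out:
  commands:
    - [1,[0,0,-0.5],[0,0,0]]
    - [1,[3,0,0],[0,0,0]]
    - [1,[3,0,0],[0,0,0]]
    - [1,[2,0,0],[0,0,0]]
    - [1,[0,0,0],[0,0,0]]

```text
time_s: 15.92
ee_pos: [0.5159, -0.1861, 0.1124]
eef_rot: [-3.141, 0.0, -0.0]
force: [0.1, -0.1, -0.7]
grip_width: 0.0153
grip_force: 40.0
```

>>> carry_out:
  commands:
    - [1,[2,0,0],[0,0,0]]
    - [1,[2,0,0],[0,0,0]]
    - [1,[0,0,0],[0,0,0]]

```text
time_s: 16.3
ee_pos: [0.5199, -0.1862, 0.1124]
eef_rot: [3.142, -0.0, -0.0]
force: [-0.8, -0.0, -1.0]
grip_width: 0.0157
grip_force: 40.0
```

>>> carry_out:
  commands:
    - [1,[1,0,0],[0,0,0]]
    - [1,[1,0,0],[0,0,0]]
    - [1,[0,0,0],[0,0,0]]

```text
time_s: 16.68
ee_pos: [0.5218, -0.1862, 0.1124]
eef_rot: [3.142, -0.0, -0.0]
force: [-0.1, -0.0, -0.7]
grip_width: 0.0156
grip_force: 40.0
```

>>> carry_out:
  commands:
    - [1,[1,0,0],[0,0,0]]
    - [1,[1,0,0],[0,0,0]]
    - [1,[0,0,0],[0,0,0]]

```text
time_s: 17.05
ee_pos: [0.5233, -0.186, 0.1121]
eef_rot: [-3.141, 0.002, -0.0]
force: [-4.7, 1.3, -1.4]
grip_width: 0.0161
grip_force: 40.0
```

>>> carry_out:
  commands:
    - [1,[1,0,0],[0,0,0]]
    - [1,[0,0,0],[0,0,0]]

```text
time_s: 17.3
ee_pos: [0.5238, -0.186, 0.112]
eef_rot: [-3.141, 0.003, -0.0]
force: [-8.8, 0.1, -0.3]
grip_width: 0.016
grip_force: 40.0
```

>>> carry_out:
  commands:
    - [1,[1,0,0],[0,0,0]]
    - [1,[0,0,0],[0,0,0]]

```text
time_s: 17.55
ee_pos: [0.5247, -0.186, 0.1119]
eef_rot: [-3.141, 0.003, -0.0]
force: [-9.4, 0.6, -0.7]
grip_width: 0.0157
grip_force: 40.0
```

>>> carry_out:
  commands:
    - [1,[1,0,0],[0,0,0]]
    - [1,[0,0,0],[0,0,0]]

```text
time_s: 17.8
ee_pos: [0.5254, -0.186, 0.1118]
eef_rot: [-3.141, 0.004, -0.0]
force: [-10.6, 0.8, 0.5]
grip_width: 0.0162
grip_force: 40.0
```

>>> carry_out:
  commands:
    - [1,[1,0,0],[0,0,0]]
    - [1,[0,0,0],[0,0,0]]

```text
time_s: 18.05
ee_pos: [0.5266, -0.186, 0.1118]
eef_rot: [-3.141, 0.003, -0.0]
force: [-8.1, 0.9, -0.9]
grip_width: 0.0156
grip_force: 40.0
```

>>> carry_out:
  commands:
    - [1,[1,0,0],[0,0,0]]
    - [1,[0,0,0],[0,0,0]]

```text
time_s: 18.3
ee_pos: [0.5278, -0.186, 0.1118]
eef_rot: [-3.141, 0.003, -0.0]
force: [-6.8, 0.1, -1.8]
grip_width: 0.0158
grip_force: 40.0
```

Past the peak; I'll carry on.

>>> carry_out:
  commands:
    - [1,[1,0,0],[0,0,0]]
    - [1,[0,0,0],[0,0,0]]

```text
time_s: 18.55
ee_pos: [0.5291, -0.186, 0.112]
eef_rot: [-3.141, 0.002, -0.0]
force: [-5.6, 1.1, -1.6]
grip_width: 0.0156
grip_force: 40.0
```

>>> carry_out:
  commands:
    - [1,[1,0,0],[0,0,0]]
    - [1,[0,0,0],[0,0,0]]

```text
time_s: 18.8
ee_pos: [0.5306, -0.1861, 0.1122]
eef_rot: [-3.141, 0.001, -0.0]
force: [-2.2, 0.9, -2.5]
grip_width: 0.0156
grip_force: 40.0
```

>>> carry_out:
  commands:
    - [1,[1,0,0],[0,0,0]]
    - [1,[0,0,0],[0,0,0]]

```text
time_s: 19.05
ee_pos: [0.532, -0.1861, 0.1125]
eef_rot: [-3.142, -0.001, -0.0]
force: [-1.1, 1.6, -2.1]
grip_width: 0.0157
grip_force: 40.0
```

>>> carry_out:
  commands:
    - [1,[1,0,0],[0,0,0]]
    - [1,[0,0,0],[0,0,0]]

```text
time_s: 19.3
ee_pos: [0.5333, -0.1862, 0.1127]
eef_rot: [3.141, -0.001, -0.0]
force: [0.7, 1.6, -1.9]
grip_width: 0.0155
grip_force: 40.0
```

>>> carry_out:
  commands:
    - [1,[0,0,0.5],[0,0,0]]
    - [1,[1,0,0],[0,0,0]]
    - [1,[0,0,0],[0,0,0]]

```text
time_s: 19.68
ee_pos: [0.534, -0.1862, 0.112]
eef_rot: [3.142, -0.0, -0.0]
force: [0.8, 1.5, -0.2]
grip_width: 0.0159
grip_force: 40.0
```

>>> carry_out:
  commands:
    - [1,[1,0,0],[0,0,0]]
    - [1,[0,0,0],[0,0,0]]

```text
time_s: 19.92
ee_pos: [0.5349, -0.1862, 0.1119]
eef_rot: [-3.142, -0.0, -0.0]
force: [0.4, 0.8, -0.2]
grip_width: 0.0154
grip_force: 40.0
```

>>> carry_out:
  commands:
    - [1,[0.7,0,0],[0,0,0]]
    - [1,[0,0,0],[0,0,0]]

```text
time_s: 20.18
ee_pos: [0.5355, -0.1862, 0.1119]
eef_rot: [3.142, 0.0, -0.0]
force: [0.3, 0.2, -1.0]
grip_width: 0.016
grip_force: 40.0
```

>>> carry_out:
  commands:
    - [1,[0.7,0,0],[0,0,0]]
    - [1,[0,0,0],[0,0,0]]

```text
time_s: 20.42
ee_pos: [0.536, -0.1862, 0.1119]
eef_rot: [-3.142, 0.001, -0.0]
force: [-3.1, 0.7, 0.2]
grip_width: 0.0159
grip_force: 40.0
```

>>> carry_out:
  commands:
    - [1,[0.7,0,0],[0,0,0]]
    - [1,[0,0,0],[0,0,0]]

```text
time_s: 20.68
ee_pos: [0.5362, -0.1862, 0.1119]
eef_rot: [-3.141, 0.002, -0.0]
force: [-7.3, 0.8, 3.1]
grip_width: 0.0159
grip_force: 40.0
```

>>> carry_out:
  commands:
    - [1,[0.6,0,0],[0,0,0]]
    - [1,[0,0,0],[0,0,0]]

```text
time_s: 20.92
ee_pos: [0.5364, -0.1862, 0.1119]
eef_rot: [-3.141, 0.003, -0.0]
force: [-11.5, 1.6, 5.8]
grip_width: 0.016
grip_force: 40.0
```

Hard stop reached, 13 mm after first lip contact. I'll relax the push and release.

>>> carry_out:
  commands:
    - [1,[-0.8,0,0],[0,0,0]]
    - [1,[-0.6,0,0],[0,0,0]]
    - [1,[0,0,0],[0,0,0]]
  squeeze: 10

```text
time_s: 21.3
ee_pos: [0.536, -0.1863, 0.1119]
eef_rot: [3.141, 0.0, -0.0]
force: [-2.3, 0.7, -0.1]
grip_width: 0.0162
grip_force: 10.0
```

>>> carry_out:
  commands:
    - [0.7,[0,0,0],[0,0,0]]
    - [0.6,[0,0,0],[0,0,0]]
    - [0.5,[0,0,0],[0,0,0]]
    - [0.5,[0,0,0],[0,0,0]]
    - [0.5,[0,0,0],[0,0,0]]
    - [0.5,[0,0,0],[0,0,0]]

```text
time_s: 22.05
ee_pos: [0.5361, -0.1862, 0.1119]
eef_rot: [-3.142, -0.0, -0.0]
force: [-0.5, -0.0, -0.7]
grip_width: 0.0471
grip_force: 0.0
```

>>> carry_out:
  commands:
    - [0.5,[0,0,-10],[0,0,0]]
    - [0.5,[0,0,-30],[0,0,0]]
    - [0.5,[0,0,-40],[0,0,0]]
    - [0.5,[-20,0,-30],[0,0,0]]
    - [0.5,[-40,0,-10],[0,0,0]]
    - [0.5,[-20,0,0],[0,0,0]]
    - [0.5,[0,0,0],[0,0,0]]
    - [0.5,[0,0,0],[0,0,0]]

```text
time_s: 23.05
ee_pos: [0.4566, -0.1862, 0.2323]
eef_rot: [3.141, -0.0, -0.0]
force: [-0.4, 0.0, 0.2]
grip_width: 0.0473
grip_force: 0.0
```

```bash
python3 - <<'E'
from h import *
c=ctrl.camera("wrist");s=ctrl.camera("side")
w=c["img"][0:300,170:470]
cv2.imwrite("pics/w4.png",cv2.hconcat([cv2.resize(w,(400,400)),cv2.resize(s["img"][225:325,285:385],(400,400),interpolation=2)]))
for t in ["clip_tab","clip_mouth","clip"]:
    print(t,[(np.round(r["at"],4).tolist(),round(r["score"],2)) for r in ctrl.place_of(t,"wrist")[:2]])
print(ctrl.get_obs()["ee_pos"],ctrl.get_obs()["force"])
E
```

```text
clip_tab [([0.6523, 0.0344, 0.028], 0.83), ([0.5383, -0.1844, 0.1251], 0.76)]
clip_mouth [([0.6287, -0.0106, 0.0054], 0.68)]
clip [([0.6348, -0.0095, 0.0043], 0.64), ([0.5815, -0.1847, 0.1043], 0.59)]
[ 0.45639495 -0.18608344  0.23167447] [ 0.20787317 -0.36103305 -0.63245516]
```

View pics/w4.png

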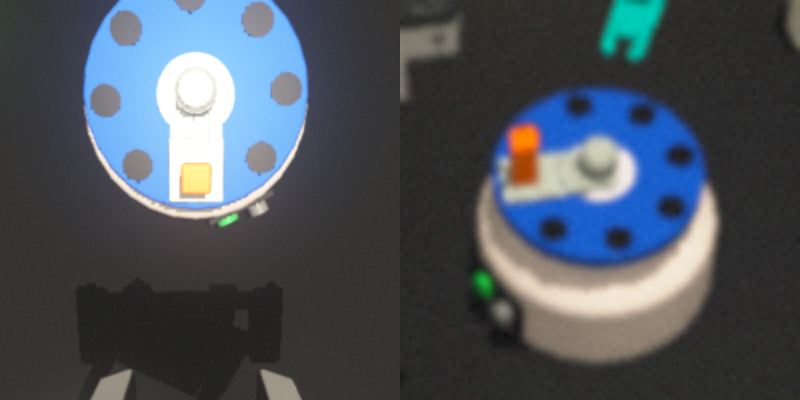

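The pictures show the clip lying flat on the disc, seated under the spindle head at (195,90) in the left half, with the tab upright at (195,180) and the gripper well clear. The network places the clip origin within about 1 mm of the spindle axis. I'm handing in.

```bash
python3 -c "
from station import ctrl
print(ctrl.hand_in())"
```

```text
the job is handed in; nothing more can be done
None
```

The steel clip is fully home in the spindle's groove: its lips passed the neck at about 11 N and it reached the hard stop. I released it, backed the arm clear, and handed the job in at about 23 s.

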